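# Thread a stirrer shaft through the drive spindle and the guide bush

### The job

Get the bench stirrer ready for its chuck to be tightened: slide the loose guide plate with the white bush all the way into the stirrer's slot, bush end first and bush side up, and leave it there. Then take the shaft with the blue cap from its block, thread it from above through the hollow drive spindle and on through the bush of the plate, and lower it until its red ring is level with the rim of the spindle's mouth. Finish still holding the shaft there, so that it hangs in the glass clear of the bottom, and leave the yellow-capped shaft and the other things on the bench where they are.

Things in the scene. Friction and masses are not known exactly. Their poses are not given: they have to be found in the camera images.
- stirrer: Bench stirrer, fixed: grey base 172 x 110 x 10 mm, white gear housing (x 17 to 75 mm, 66 mm wide, 106 to 172 mm up) on a steel column 200 mm high at x = 93 mm, glass under the spindle (inside floor 13 mm, rim 60 mm up, 48 mm wide inside). Origin: on the spindle axis at bench level; z up, x level from the slot's mouth to the column.
- spindle_mouth (a point): On the upright spindle axis (stirrer x = y = 0), at the rim of the spindle's mouth, 158 mm above the bench. The mouth is a cone, 20 mm wide inside at the rim, narrowing over 8 mm to the 12 mm bore. The spindle nose below it is 40 mm in outer diameter and ends 115 mm above the bench.
- slot_mouth (a point): Middle of the mouth of the stirrer's slot, at the height of the slot's floor, 70 mm above the bench, x = -28 mm in the stirrer's frame. Slot level, 63 mm wide, 8.5 mm high, open along its middle 48 mm; it runs 63.5 mm along the stirrer's +x to an end stop. Flared guides stand out to x = -41 mm, opening it by 4 mm more at each side and below, 3 mm above.
- guide_plate: Loose aluminium plate, 90 g, 6 mm thick, flat on the bench. Origin: axis of its white bush, at the underside; z up, x to the leading end. Tongue 60 mm wide from x = -35 to +35 mm, leading corners rounded; handle strip 34 mm wide back to x = -116 mm. Bush: 27 mm outer diameter at most, top 18 mm up, bore 11 mm, mouth a cone 19 mm wide inside.
- plate_fin (a point): On the guide plate's red upright grip fin, to be pinched here: x = -88 mm, y = 0, 30 mm above the plate's underside. Fin 42 mm long along the plate's x, 10 mm thick along y, from 6 to 38 mm above the underside. With the plate pushed home on the end stop its bush lies under the spindle; let go, it stays in the slot, the handle end sagging a little.
- shaft_block: White block, fixed, 50 x 100 x 45 mm, with two upright holes 9.5 mm wide and 35 mm deep on its y axis, at y = -30 and +30 mm. Origin: centre of its underside. A fixed pipette stand, 320 mm high and 185 mm wide, stands at the back left of it, centred at about x = 0.60, y = 0.46 m, beside the robot's start pose: go round it.
- blue_shaft: Straight steel stirrer shaft, 8 mm in diameter, 180 mm long, 60 g, with a red ring mark and a blue cap (14 mm in diameter, from 145 to 180 mm above the foot; grip it there). Stands upright, perhaps leaning a little, in one of the two holes of the block, foot 10 mm above the bench. Origin: centre of its foot (edge slightly tapered); z runs up the shaft to the cap.
- depth_ring (a point): Middle of the red ring mark of the blue-capped shaft, on its axis, 128 mm above its foot; the ring is 6 mm high.
- spare_shaft: The other shaft, same size, yellow cap, no ring; stands in the other hole. Origin: centre of its foot. To be left alone.
- tip_box: Clear pipette tip box at the back left, 92 x 125 x 75 mm, loose. Origin: centre of its underside.
- vial: Vial with yellow cap at the back, behind the clear tray, 31 mm wide, 63 mm high, loose. Origin: centre of its underside.
- white_vial: Vial with white cap, 31 mm wide, 63 mm high, loose, between the tube racks and the stirrer. Origin: centre of its underside.

How it is judged:
By the outcome, as a careful person would: the job done as asked, in the order asked, and still so for the second after the job is handed in, while the arm keeps its last pose, push and grip.
It also fails if it takes over 64 s, if anything falls off the work surface, if the arm or the gripper's body presses on something with over 40 N, if the wrist force passes 120 N, or if a joint passes its speed limit or range.

### The arm

A 7-joint arm with a two-finger parallel gripper is mounted at the origin on a cart in front of the work surface, level with it; the furniture and walls round the work are solid. World frame = base frame: x ahead of the robot, y to its left, z up, the work surface at z = 0. Lengths are in m, angles in rad, forces in N, time in s.
With the tool pointing down it reaches from about 0.4 to 0.85 m from the base axis. Payload 4.5 kg.
Tool frame: the origin (TCP) lies midway between the tips of the shut fingers; the grasp point (between the pads) lies r.grip_point_offset behind it (r.grip_point_offset is the distance from the TCP to the grasp point, in m); z points along the fingers, y is the line along which they close (so a half turn about z gives the same grasp; the last joint's range is limited). The gripper opens to 88 mm and grips with 3 to 60 N. Pads are 18 mm wide; open, the fingers measure 123 mm over their backs; the gripper's body (75 mm by 187 mm) begins 45 mm behind the grasp point.
Start: joints at [1.212, 0.689, -0.195, 1.565, 0.157, 0.902, -0.215], TCP at [0.239, -0.577, 0.239] pointing down, gripper open.
Joint ranges: [-3.01, 3.01], [-0.46, 2.08], [-1.47, 1.51], [0.13, 2.56], [-1, 4.14], [0.04, 2.09], [-2.66, 2.66]. Speed limits (rad/s): [2.57, 2.57, 3.14, 3.14, 3.14, 3.14, 3.14].

### API

Orientations are given as a unit quaternion [x, y, z, w].
In Python, from plant import r gives the robot as it stands.
- The arm moves only by the shell command python3 -m jog 'ROWS' [FORCE]. ROWS is JSON, a list of rows, each an object of numbers: "wx", "wy", "wz": the turn, a rotation vector about the world's x, y, z as a fraction of full scale; "dx", "dy", "dz": the shift along the world's x, y, z as a fraction of full scale; "hand": the closure, from 0 (fully open) to 1 (shut). In form: [{"wx": .., "wy": .., "wz": .., "dx": .., "dy": .., "dz": .., "hand": ..}, ...]. A call has 1 to 5 rows; each row shifts and turns the commanded pose from where the row before left it; what a row does not reach is not made up. Full scale, the value 1, is 0.25 m for a shift and 2 rad for a turn. A row lasts 1/12 s, in which the tool goes at most 41.7 mm and 7.16 degrees, less where a joint would pass 70% of its speed; a pose out of reach is approached as far as the arm can. A call with a number of a shift or a turn outside -1 to 1 is refused whole. A call with a gripper value outside its range is refused whole. The fingers move at their own pace and stop on an object; FORCE is the grip in N (left out, the last holds). Time passes only in rows, so rows that do not move let the fingers close. It gives the time, the measured TCP pose, the force, the opening and the grip force at its end, in the units of the state.
- r.get_state(): the state, without advancing time (a new reading comes with each control period).
- r.snapshot(name): name is "scene" or "top"; returns the picture (400x640x3 uint8, red, green, blue); there is no depth.
- r.camera_info(name): a dict with "mtx" (3x3 intrinsics, pixels), "k1" (the pictures are not rectified: a ray, as slopes to the right and down, at radius r is drawn at 1 + k1 r^2 times it, then the intrinsics apply), "R" (3x3) and "t" (3): a world point X has camera coordinates R X + t. Camera axes: x right, y down, z forward; pixel columns grow to the right and rows downward; lengths in m; the calibration is good to about 2 mm. A picture is of the moment at which its call begins. camera_info takes no time and is no camera call.
- r.finish_job(): hands the job in; it is judged then, once.
Trained networks look in the newest picture that a camera, given by its name, has taken for a name from the list of things; names that differ only in an ending like _2 or _b are one class to them, and where a whole thing is asked for, a point or a joint stands for the part that bears it (a point fixed in the world has none). Each returns a list of dicts, best first, with "p" (0 to 1); they miss things now and then, are a little off and sometimes report something else, mostly with a low value. They report only what shows in the picture. A call takes as long as a camera call.
- r.search_frame(camera, query): "bbox" ([left, top, right, bottom] in pixels, round what is visible of it).
- r.masks_of(camera, query): "region" (400x640 bool, what is visible of it) and "bbox" ([left, top, right, bottom] in pixels, round what is visible of it).
The state is a dict: "clock": time; "q": joint angles; "qd": joint speeds; "joint_torque": joint torques, N m; "tool_pos": TCP position; "eef_rot": TCP orientation; "contact_force": force on the tool from outside, world axes, zero at the start; "moment": the same for the moment, N m; "opening": opening from 0.0 (shut) to 1.0 (fully open); "finger_force": force on a finger pad.
Only numpy, scipy, OpenCV 4.12 (cv2) and the standard library are available. Lean on these libraries where they do the work, as an engineer would, in place of code of your own. Each camera call takes 0.05 s, during which the arm holds its last target. There are 200 camera calls.

## Working session

There is one attempt and no reset: what is moved stays moved. The work goes in short steps, Python scripts to look and compute and a shell command to move; the robot and the scene stay as the last step left them, time stands still between calls to the robot, and variables do not carry over. Pictures are saved under pics/ and viewed, at most 12 in all, crops included, and the job is handed in when it is done.

```bash
mkdir -p pics; ls
python3 - <<'E'
from plant import r
import cv2,numpy as np
print(r.get_state(), r.grip_point_offset)
for c in ("scene","top"):
    im=r.snapshot(c); cv2.imwrite(f"pics/{c}0.png",im[:,:,::-1]); i=r.camera_info(c)
    print(c,i, -np.array(i["R"]).T@np.array(i["t"]))
    for q in ("guide_plate","plate_fin","blue_shaft","spare_shaft","shaft_block","stirrer","depth_ring","white_vial","spindle_mouth"):
        try: print(q,[(np.round(d["bbox"]).tolist(),round(d["p"],2)) for d in r.search_frame(c,q)][:3])
        except Exception as e: print(q,e)
E
```

```text
pics
{'clock': 0.0, 'q': array([ 1.21180019,  0.68995446, -0.19452063,  1.56638022,  0.15730563,
        0.90246877, -0.215101  ]), 'qd': array([-0.00106068,  0.00043621,  0.00091268, -0.00174918, -0.00056746,
        0.00036942, -0.00228963]), 'joint_torque': array([ 4.20109131e-06, -5.27557898e+01, -1.26650121e+00, -1.53426808e+01,
       -5.25645283e-02,  6.69635876e-03,  1.91509066e-04]), 'tool_pos': array([ 0.23894445, -0.57682706,  0.23791897]), 'eef_rot': array([ 9.80765993e-01,  1.95185147e-01, -2.42060584e-04, -8.76241561e-04]), 'contact_force': array([-0.75360174, -0.20636111,  0.82237204]), 'moment': array([-0.01943643,  0.03876443, -0.01979132]), 'finger_force': 0.0, 'opening': 1.0013633134901185} 0.0187
scene {'mtx': array([[398.07562459,   0.        , 321.22358219],
       [  0.        , 398.07562459, 202.1582918 ],
       [  0.        ,   0.        ,   1.        ]]), 'k1': -0.011796652390894016, 'R': array([[-0.84772986, -0.52982473,  0.02529502],
       [-0.23850644,  0.33815198, -0.91036691],
       [ 0.47378134, -0.77777824, -0.41302814]]), 't': array([0.47251016, 0
[... 739 characters left out ...]
.        ]]), 'k1': -0.06036740454263727, 'R': array([[ 0.02760071, -0.999429  ,  0.01949035],
       [-0.99225574, -0.02975439, -0.12059531],
       [ 0.12110637, -0.0160109 , -0.9925104 ]]), 't': array([-0.053158  ,  0.57979297,  0.89426337])} [ 0.4684691  -0.0215583   0.95852208]
guide_plate [([351.0, 255.0, 411.0, 279.0], 0.75)]
plate_fin []
blue_shaft [([215.0, 252.0, 234.0, 256.0], 0.54), ([366.0, 171.0, 460.0, 229.0], 0.21)]
spare_shaft [([243.0, 257.0, 257.0, 266.0], 0.64)]
shaft_block [([221.0, 244.0, 269.0, 272.0], 0.8)]
stirrer [([366.0, 173.0, 460.0, 231.0], 0.77)]
depth_ring []
white_vial [([289.0, 222.0, 304.0, 241.0], 0.42)]
spindle_mouth [([366.0, 176.0, 460.0, 229.0], 0.74)]
```

Run:
```python
import cv2
a=cv2.imread("pics/scene0.png")[100:320,220:480];cv2.imwrite("pics/s0c.png",cv2.resize(a,None,fx=3,fy=3*0.9,interpolation=3)[:600,:800])
a=cv2.imread("pics/top0.png");cv2.imwrite("pics/t0c.png",cv2.resize(a,(800,500),interpolation=3))
```

```text
(no output)
```

View pics/t0c.png

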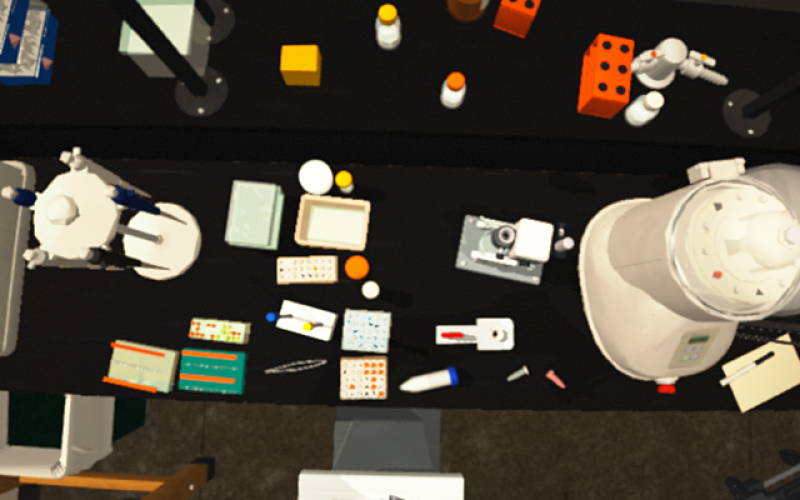

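View pics/s0c.png

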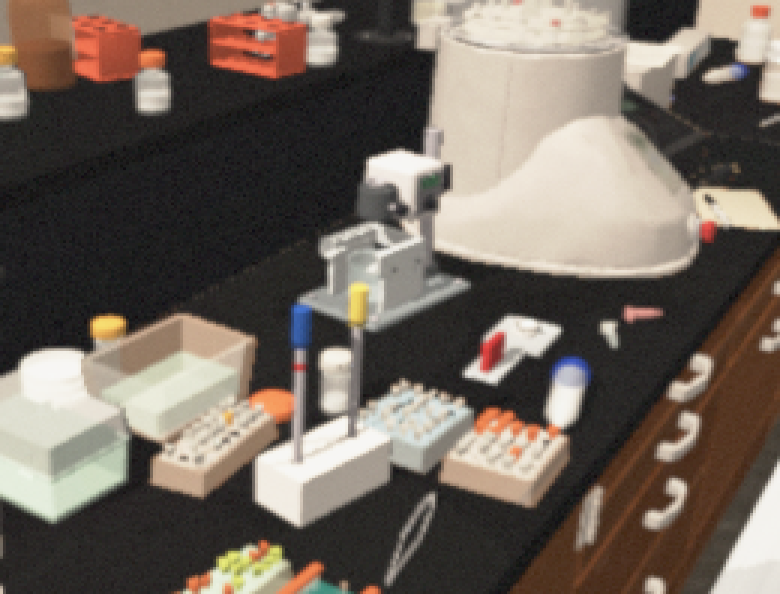

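The top view shows the stirrer at about (505,245), the plate with its red fin at (475,335), and the block at (305,320) with the blue cap at (270,316). The scene view agrees with this. The arm isn't visible where the reported TCP should be, so I'll check the full scene and make a small test move.

```bash
cat > h.py <<'E'
import numpy as np,cv2
from plant import r
from scipy.spatial.transform import Rotation as Ro
def cam(c):
    i=r.camera_info(c); return np.array(i["mtx"]),i["k1"],np.array(i["R"]),np.array(i["t"])
def proj(c,X):
    K,k,R,t=cam(c); P=np.atleast_2d(X)@R.T+t; s=P[:,:2]/P[:,2:]; s=s*(1+k*(s**2).sum(1,keepdims=True)); return s*K[0,0]+K[:2,2]
def ray(c,uv):
    K,k,R,t=cam(c); d=(np.array(uv,float)-K[:2,2])/K[0,0]; s=d.copy()
    for _ in range(20): s=d/(1+k*(s@s))
    return -R.T@t, R.T@np.r_[s,1]
def at_z(c,uv,z):
    o,d=ray(c,uv); return o+d*(z-o[2])/d[2]
def tri(a,b):
    (o1,d1),(o2,d2)=ray("scene",a),ray("top",b)
    A=np.c_[d1,-d2]; s=np.linalg.lstsq(A,o2-o1,rcond=None)[0]; p,q=o1+s[0]*d1,o2+s[1]*d2
    return (p+q)/2,np.linalg.norm(p-q)
def st():
    s=r.get_state(); return s["clock"],s["tool_pos"].round(4),Ro.from_quat(s["eef_rot"]).as_matrix().round(3),s["contact_force"].round(1),round(s["opening"],3)
E
python3 -m jog '[{"dz":0.1},{"dz":0.1}]'
python3 - <<'E'
from h import *
for c in ("scene","top"):
    im=r.snapshot(c); cv2.imwrite(f"pics/{c}1.png",im[:,:,::-1])
    old=cv2.imread(f"pics/{c}0.png"); d=cv2.absdiff(old,im[:,:,::-1].copy()).max(2)>60; ys,xs=np.where(d); print(c,d.sum(), (xs.min(),xs.max(),ys.min(),ys.max()) if d.any() else 0)
    print(proj(c,[[.239,-.577,.24],[.239,.577,.24],[.6,.46,0],[0,0,0]]))
print(st())
E
```

```text
scene 29 (np.int64(487), np.int64(628), np.int64(0), np.int64(138))
[[496.11561379 133.93500013]
 [293.28671351 355.60029094]
 [179.54073498 331.84029885]
 [539.55534445 314.76304699]]
top 0 0
[[605.18908732 374.99224238]
 [ -3.13481895 359.13222598]
 [130.54695664 190.27656911]
 [303.01521853 443.36584384]]
(1.1, array([ 0.2393, -0.5774,  0.2388]), array([[ 0.924,  0.383,  0.   ],
       [ 0.383, -0.924, -0.   ],
       [-0.   ,  0.   , -1.   ]]), array([-1. ,  0. , -0.3]), 1.001)invalid input
```

View pics/scene1.png

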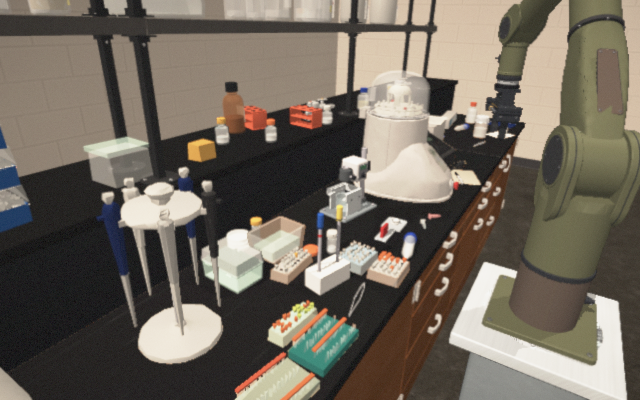

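The full scene shows the arm at right with its gripper at about (500,120), matching the reported TCP. The pipette stand is at (175,260) in the left foreground. Next I'll zoom in on the work objects.

```bash
cat > crop.py <<'E'
import cv2,sys
def crop(src,x0,y0,x1,y1,f,out,step=10):
    a=cv2.imread(src)[y0:y1,x0:x1]; b=cv2.resize(a,None,fx=f,fy=f,interpolation=cv2.INTER_CUBIC)
    b=cv2.convertScaleAbs(b,alpha=1.2,beta=20)
    for x in range(-(-x0//step)*step,x1,step):
        cv2.line(b,(int((x+.5-x0)*f),0),(int((x+.5-x0)*f),6),(0,255,0),1); cv2.putText(b,str(x),(int((x+.5-x0)*f)-8,16),0,.35,(0,255,0),1)
    for y in range(-(-y0//step)*step,y1,step):
        cv2.line(b,(0,int((y+.5-y0)*f)),(6,int((y+.5-y0)*f)),(0,255,0),1); cv2.putText(b,str(y),(8,int((y+.5-y0)*f)+4),0,.35,(0,255,0),1)
    cv2.imwrite(out,b)
E
python3 - <<'E'
from crop import crop
crop("pics/top1.png",340,165,470,285,5,"pics/tc1.png")
crop("pics/scene1.png",305,140,415,255,5.2,"pics/sc1.png")
E
```

```text
(no output)
```

View pics/tc1.png

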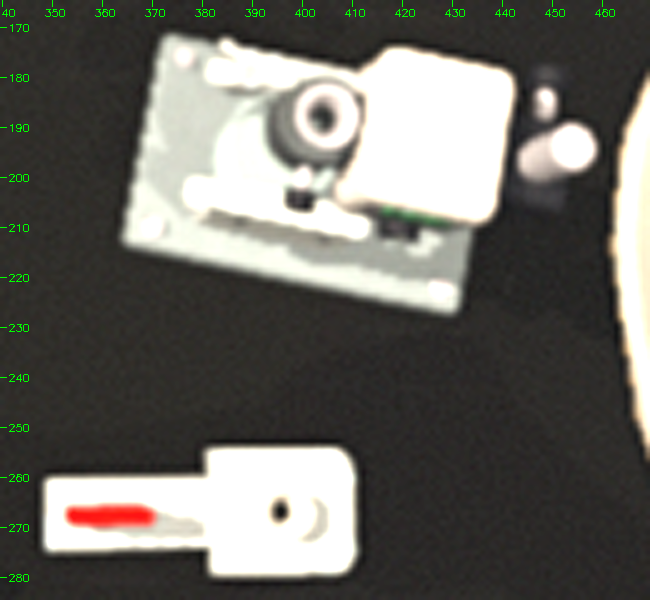

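View pics/sc1.png

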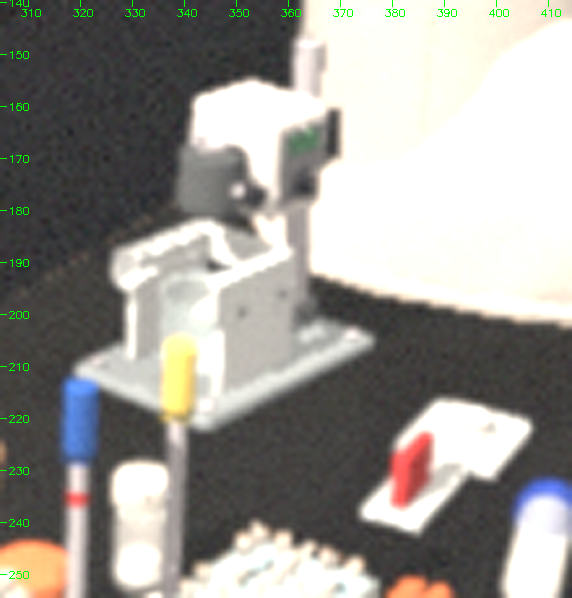

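The crops show these points clearly:
- **Top:** spindle ring at (404.5,188), base corners at (372,171), (364,213) and (431,227), plate bush bore at (395.5,267), fin from (353,268) to (370,268).
- **Scene:** base corners at (319,211), (344,220) and (376.5,204.5), blue cap at (319,219), red ring at (319,235).

I'll fit poses to these.

```bash
cat > fit.py <<'E'
from h import *
from scipy.optimize import least_squares
def tf(p,L):
    c,s=np.cos(p[2]),np.sin(p[2]); L=np.array(L,float)
    return np.c_[p[0]+c*L[:,0]-s*L[:,1],p[1]+s*L[:,0]+c*L[:,1],L[:,2]]
h=.055
def resS(p):
    b=p[3]
    T=proj("top",tf(p,[[b,h,.01],[b,-h,.01],[b+.172,-h,.01],[0,0,.158]]))-[[371.8,171.5],[363.9,213.3],[431,227],[404.5,187.9]]
    S=proj("scene",tf(p,[[b,h,.01],[b,-h,.01],[b+.172,-h,.01]]))-[[318.9,211],[344.3,219.9],[376.6,204.5]]
    return np.r_[T.ravel(),S.ravel()]
f=least_squares(resS,[.47,-.2,-1.7,-.06]); print("stirrer",f.x.round(4),f.fun.round(1))
def resP(p):
    T=proj("top",tf(p,[[-.116,.017,.006],[-.116,-.017,.006],[-.035,.03,.006],[-.035,-.03,.006],[.035,0,.006],[-.088,0,.038]]))-[[348.3,260.1],[348.3,274.7],[380.5,254.1],[381.3,279.9],[410.9,266.9],[361.6,267.7]]
    return T.ravel()
g=least_squares(resP,[.3,-.2,-1.6]); print("plate",g.x.round(4),g.fun.round(1))
fin=tf(g.x,[[-.088,0,.03]])[0]; print("fin",fin, "plate z axis check scene:",proj("scene",tf(g.x,[[-.116,.017,.006],[-.116,-.017,.006],[-.109,0,.038],[-.067,0,.038],[-.088,0,.022],[.035,0,.006]])).round(1).tolist())
for c in("scene",):
    m=r.masks_of(c,"plate_fin")[:1]
    for d in m: print("finmask",d["p"],d["bbox"],np.argwhere(d["region"]).mean(0)[::-1])
print("slot", tf(f.x,[[-.028,0,.07]]).round(4), "stirrer scene spindle rim proj",proj("scene",tf(f.x,[[0,0,.158],[0,0,.115]])).round(1).tolist())
# colours of blue cap
for c in("scene","top"):
    im=r.snapshot(c).astype(int); R,G,B=im[...,0],im[...,1],im[...,2]
    for n,mk in(("blue",(B>G+40)&(B>R+60)),("red",(R>G+80)&(R>B+80)),("yel",(R>B+80)&(G>B+60))):
        nn,_,stt,ce=cv2.connectedComponentsWithStats(mk.astype(np.uint8))
        print(c,n,[(ce[i].round(1).tolist(),stt[i].tolist()) for i in range(1,nn) if stt[i,4]>4 and 200<ce[i][0]<420 and ce[i][1]>200])
print(proj("top",fin), proj("scene",fin))
E
python3 fit.py
```

```text
stirrer [ 0.6009 -0.2028 -1.7407 -0.0602] [-0.  -0.2 -0.1  0.5  0.   0.3 -0.   0.  -0.9 -1.3  0.3  0.6 -0.1 -0.6]
plate [ 0.4274 -0.2153 -1.5385] [ 0.3  0.2  0.4 -0.4  0.6  0.7  0.3 -0.6 -1.5 -0.1 -0.1  0.2]
fin [ 0.42456386 -0.12733628  0.03      ] plate z axis check scene: [[374.1, 236.9], [385.2, 240.2], [381.5, 227.6], [387.0, 221.9], [383.8, 229.6], [398.1, 218.5]]
finmask 0.85 [374.4, 219.1, 406.3, 244.2] [389.79090909 229.19545455]
slot [[ 0.6056 -0.1752  0.07  ]] stirrer scene spindle rim proj [[345.3, 166.0], [344.6, 179.0]]
scene blue [([319.6, 219.7], [317, 213, 7, 15, 90]), ([410.5, 234.4], [404, 232, 13, 8, 37])]
scene red [([383.0, 229.7], [380, 223, 8, 15, 65]), ([319.0, 235.5], [318, 235, 3, 2, 6]), ([311.3, 248.5], [303, 244, 15, 12, 105]), ([385.5, 255.6], [379, 251, 15, 10, 78]), ([397.1, 259.5], [396, 258, 4, 5, 13]), ([404.0, 259.2], [403, 258, 3, 4, 10]), ([306.3, 303.6], [304, 301, 5, 6, 13]), ([309.5, 324.0], [293, 308, 34, 33, 162]), ([285.7, 315.4], [283, 313, 7, 6, 24]), ([295.5, 318.0], [295, 317, 2, 3, 6]), ([328.8, 333.6], [313, 317, 33, 34, 161]), ([277
[... 852 characters left out ...]
3.2], [297, 302, 4, 3, 10]), ([281.2, 309.0], [280, 308, 4, 3, 10]), ([298.3, 309.1], [297, 308, 4, 3, 9]), ([304.3, 314.8], [303, 313, 4, 4, 12])]
top yel [([285.0, 213.5], [276, 205, 19, 18, 274]), ([251.5, 214.2], [250, 212, 4, 5, 13]), ([246.0, 261.1], [242, 258, 9, 7, 47]), ([292.6, 292.1], [291, 291, 4, 4, 12]), ([301.2, 291.8], [297, 290, 10, 4, 28]), ([292.4, 297.6], [291, 296, 4, 4, 13]), ([298.2, 297.0], [297, 296, 4, 3, 10]), ([303.8, 297.6], [302, 296, 5, 4, 12]), ([298.2, 303.0], [297, 302, 4, 3, 10]), ([280.8, 309.1], [279, 308, 4, 3, 10]), ([298.3, 309.2], [297, 308, 4, 4, 12]), ([304.0, 314.8], [303, 313, 3, 4, 10])]
[[361.08576096 267.7072514 ]] [[384.04456663 227.19580409]]
```

```bash
python3 -m jog '[{"wx":0,"wy":0,"wz":0,"dx":0,"dy":0,"dz":0.16,"hand":0},{"wx":0,"wy":0,"wz":0,"dx":0,"dy":0,"dz":0.16,"hand":0},{"wx":0,"wy":0,"wz":0,"dx":0,"dy":0,"dz":0.16,"hand":0},{"wx":0,"wy":0,"wz":0,"dx":0,"dy":0,"dz":0.16,"hand":0},{"wx":0,"wy":0,"wz":0,"dx":0,"dy":0,"dz":0,"hand":0}]' 30
python3 -m jog '[{"wx":0,"wy":0,"wz":0.05,"dx":0.062,"dy":0.15,"dz":0,"hand":0},{"wx":0,"wy":0,"wz":0.05,"dx":0.062,"dy":0.15,"dz":0,"hand":0},{"wx":0,"wy":0,"wz":0.05,"dx":0.062,"dy":0.15,"dz":0,"hand":0},{"wx":0,"wy":0,"wz":0.05,"dx":0.062,"dy":0.15,"dz":0,"hand":0}]'
python3 -c "from h import *;print(st())"
```

```text
clock: 1.67
tool_pos: [0.2412, -0.5806, 0.4078]
eef_rot: [0.981, 0.195, 0.002, 0.008]
contact_force: [-0.2, -1.0, 0.3]
opening: 0.999
finger_force: 0.0
clock: 2.0
tool_pos: [0.3016, -0.4256, 0.3986]
eef_rot: [0.922, 0.388, 0.0, 0.0]
contact_force: [1.2, 0.2, -0.3]
opening: 1.002
finger_force: 0.0
(2.0, array([ 0.3016, -0.4256,  0.3986]), array([[ 0.699,  0.715,  0.   ],
       [ 0.715, -0.699, -0.   ],
       [-0.   ,  0.   , -1.   ]]), array([ 1.2,  0.2, -0.3]), 1.002)
```

```bash
python3 -m jog '[{"wx":0,"wy":0,"wz":0.05,"dx":0.0615,"dy":0.149,"dz":0,"hand":0},{"wx":0,"wy":0,"wz":0.05,"dx":0.0615,"dy":0.149,"dz":0,"hand":0},{"wx":0,"wy":0,"wz":0.05,"dx":0.0615,"dy":0.149,"dz":0,"hand":0},{"wx":0,"wy":0,"wz":0.05,"dx":0.0615,"dy":0.149,"dz":0,"hand":0}]'
python3 -m jog '[{"wx":0,"wy":0,"wz":0.05,"dx":0.0615,"dy":0.149,"dz":-0.1,"hand":0},{"wx":0,"wy":0,"wz":0.05,"dx":0.0615,"dy":0.149,"dz":-0.1,"hand":0},{"wx":0,"wy":0,"wz":0.05,"dx":0.0615,"dy":0.149,"dz":-0.1,"hand":0},{"wx":0,"wy":0,"wz":0.05,"dx":0.0615,"dy":0.149,"dz":-0.1,"hand":0},{"wx":0,"wy":0,"wz":0,"dx":0,"dy":0,"dz":-0.1,"hand":0}]'
python3 -m jog '[{"wx":0,"wy":0,"wz":0,"dx":0,"dy":0,"dz":-0.16,"hand":0},{"wx":0,"wy":0,"wz":0,"dx":0,"dy":0,"dz":-0.16,"hand":0},{"wx":0,"wy":0,"wz":0,"dx":0,"dy":0,"dz":-0.16,"hand":0},{"wx":0,"wy":0,"wz":0,"dx":0,"dy":0,"dz":-0.16,"hand":0},{"wx":0,"wy":0,"wz":0,"dx":0,"dy":0,"dz":0,"hand":0}]'
python3 -c "from h import *;print(st())"
```

```text
clock: 2.33
tool_pos: [0.363, -0.2765, 0.3988]
eef_rot: [0.826, 0.564, -0.0, 0.0]
contact_force: [0.4, 0.2, -0.6]
opening: 1.001
finger_force: 0.0
clock: 2.75
tool_pos: [0.4202, -0.1404, 0.2862]
eef_rot: [0.694, 0.72, 0.004, 0.001]
contact_force: [1.4, 0.7, 0.4]
opening: 0.997
finger_force: 0.0
clock: 3.17
tool_pos: [0.413, -0.1465, 0.1201]
eef_rot: [0.699, 0.715, -0.003, -0.005]
contact_force: [-0.6, -0.1, -0.4]
opening: 1.0
finger_force: 0.0
(3.1667, array([ 0.413 , -0.1465,  0.1201]), array([[-0.023,  1.   , -0.012],
       [ 1.   ,  0.023,  0.003],
       [ 0.003, -0.012, -1.   ]]), array([-0.6, -0.1, -0.4]), 1.0)
```

```bash
python3 -m jog '[{"wx":0,"wy":0,"wz":0,"dx":0.046,"dy":0.077,"dz":-0.1,"hand":0.2},{"wx":0,"wy":0,"wz":0,"dx":0,"dy":0,"dz":0,"hand":0.2},{"wx":0,"wy":0,"wz":0,"dx":0,"dy":0,"dz":0,"hand":0.2},{"wx":0,"wy":0,"wz":0,"dx":0,"dy":0,"dz":0,"hand":0.2}]'
python3 - <<'E'
from h import *; from crop import crop
print(st())
for c in("top","scene"):
    im=r.snapshot(c); cv2.imwrite(f"pics/{c}2.png",im[:,:,::-1])
a=proj("top",st()[1]);print(a,proj("scene",st()[1]))
crop("pics/scene2.png",340,180,430,260,8,"pics/sc2.png")
E
```

```text
clock: 3.5
tool_pos: [0.429, -0.1286, 0.1026]
eef_rot: [0.699, 0.715, 0.0, 0.001]
contact_force: [0.2, -1.4, -0.2]
opening: 0.8
finger_force: 0.0
(3.5, array([ 0.429 , -0.1286,  0.1026]), array([[-0.022,  1.   ,  0.002],
       [ 1.   ,  0.022, -0.001],
       [-0.001,  0.002, -1.   ]]), array([ 0.2, -1.4, -0.2]), 0.8)
[[365.69020356 267.45613024]] [[385.27784602 203.68729115]]
```

View pics/sc2.png

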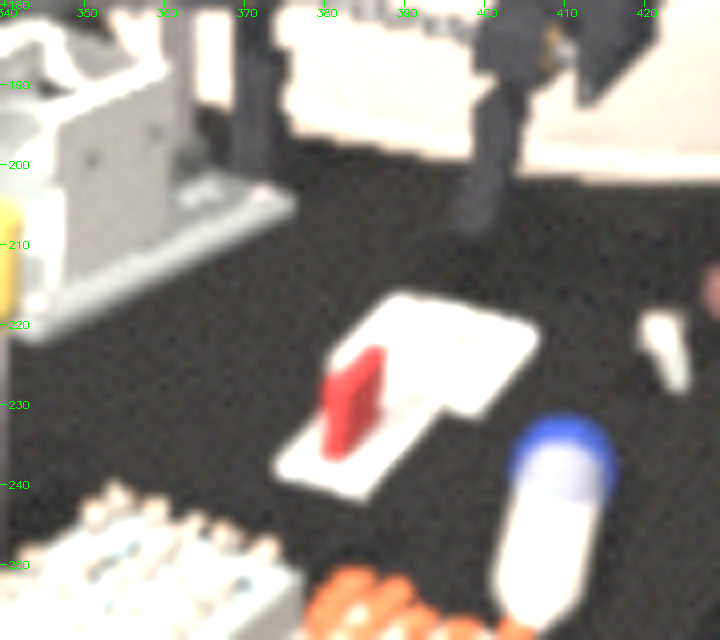

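The fingers are at (372,200) and (399,207). Their midpoint matches the projected TCP and sits over the red fin at (383,230), so I'll lower and pinch.

```bash
python3 -m jog '[{"wx":0,"wy":0,"wz":0.005,"dx":-0.018,"dy":0.004,"dz":-0.12,"hand":0.2},{"wx":0,"wy":0,"wz":0,"dx":0,"dy":0,"dz":-0.12,"hand":0.3},{"wx":0,"wy":0,"wz":0,"dx":0,"dy":0,"dz":-0.12,"hand":0.4},{"wx":0,"wy":0,"wz":0,"dx":0,"dy":0,"dz":0,"hand":0.5}]' 40
python3 -m jog '[{"wx":0,"wy":0,"wz":0,"dx":0,"dy":0,"dz":0,"hand":1},{"wx":0,"wy":0,"wz":0,"dx":0,"dy":0,"dz":0,"hand":1},{"wx":0,"wy":0,"wz":0,"dx":0,"dy":0,"dz":0,"hand":1},{"wx":0,"wy":0,"wz":0,"dx":0,"dy":0,"dz":0,"hand":1},{"wx":0,"wy":0,"wz":0,"dx":0,"dy":0,"dz":0,"hand":1}]' 40
python3 -c "from h import *;print(st())"
```

```text
clock: 3.93
tool_pos: [0.4186, -0.1274, 0.0341]
eef_rot: [0.695, 0.719, -0.005, -0.007]
contact_force: [0.2, 0.7, 0.5]
opening: 0.597
finger_force: 0.0
clock: 4.35
tool_pos: [0.4199, -0.1266, 0.0354]
eef_rot: [0.695, 0.719, -0.004, -0.006]
contact_force: [0.9, 0.1, 0.8]
opening: 0.222
finger_force: 0.3
(4.35, array([ 0.4199, -0.1266,  0.0354]), array([[-0.033,  0.999, -0.014],
       [ 0.999,  0.033,  0.003],
       [ 0.004, -0.014, -1.   ]]), array([0.9, 0.1, 0.8]), 0.222)
```

```bash
python3 -m jog '[{"wx":0,"wy":0,"wz":0,"dx":0,"dy":0,"dz":0,"hand":0.5},{"wx":0,"wy":-0.007,"wz":0,"dx":0.018,"dy":0,"dz":0,"hand":0.5},{"wx":0,"wy":0,"wz":0,"dx":0,"dy":0,"dz":-0.045,"hand":0.5},{"wx":0,"wy":0,"wz":0,"dx":0,"dy":0,"dz":-0.045,"hand":0.5},{"wx":0,"wy":0,"wz":0,"dx":0,"dy":0,"dz":0,"hand":0.5}]' 40
python3 -c "from h import *;print(st())"
```

```text
clock: 4.77
tool_pos: [0.4238, -0.127, 0.0225]
eef_rot: [0.695, 0.719, -0.001, -0.004]
contact_force: [0.7, -0.4, 1.3]
opening: 0.501
finger_force: 0.0
(4.7667, array([ 0.4238, -0.127 ,  0.0225]), array([[-0.035,  0.999, -0.008],
       [ 0.999,  0.035,  0.004],
       [ 0.004, -0.008, -1.   ]]), array([ 0.7, -0.4,  1.3]), 0.501)
```

```bash
python3 -m jog '[{"wx":-0.002,"wy":-0.004,"wz":0,"dx":0.003,"dy":0,"dz":-0.02,"hand":0.5},{"wx":0,"wy":0,"wz":0,"dx":0,"dy":0,"dz":-0.02,"hand":0.5},{"wx":0,"wy":0,"wz":0,"dx":0,"dy":0,"dz":0,"hand":0.5}]' 40
python3 -c "from h import *;print(st(),r.get_state()['q'].round(2))"
```

```text
clock: 5.02
tool_pos: [0.4236, -0.1274, 0.0153]
eef_rot: [0.695, 0.719, -0.001, -0.002]
contact_force: [-0.1, -0.5, 0.4]
opening: 0.498
finger_force: 0.0
(5.0167, array([ 0.4236, -0.1274,  0.0153]), array([[-0.033,  0.999, -0.005],
       [ 0.999,  0.033,  0.001],
       [ 0.001, -0.005, -1.   ]]), array([-0.1, -0.5,  0.4]), 0.498) [ 0.28  0.92 -0.15  2.24  1.63  0.12 -1.41]
```

```bash
python3 -m jog '[{"wx":0,"wy":-0.002,"wz":0,"dx":0.003,"dy":0,"dz":-0.016,"hand":0.5},{"wx":0,"wy":0,"wz":0,"dx":0,"dy":0,"dz":0,"hand":1},{"wx":0,"wy":0,"wz":0,"dx":0,"dy":0,"dz":0,"hand":1},{"wx":0,"wy":0,"wz":0,"dx":0,"dy":0,"dz":0,"hand":1},{"wx":0,"wy":0,"wz":0,"dx":0,"dy":0,"dz":0,"hand":1}]' 40
python3 -m jog '[{"wx":0,"wy":0,"wz":0,"dx":0,"dy":0,"dz":0,"hand":1},{"wx":0,"wy":0,"wz":0,"dx":0,"dy":0,"dz":0,"hand":1},{"wx":0,"wy":0,"wz":0,"dx":0,"dy":0,"dz":0,"hand":1},{"wx":0,"wy":0,"wz":0,"dx":0,"dy":0,"dz":0,"hand":1}]' 40
python3 -c "from h import *;print(st(),r.get_state()['q'].round(2))"
```

```text
clock: 5.43
tool_pos: [0.4248, -0.1273, 0.0118]
eef_rot: [0.695, 0.719, 0.0, 0.0]
contact_force: [-0.3, 0.1, 0.7]
opening: 0.223
finger_force: 0.0
clock: 5.77
tool_pos: [0.4249, -0.1273, 0.0117]
eef_rot: [0.695, 0.719, 0.0, 0.0]
contact_force: [-0.9, 0.2, 2.6]
opening: 0.109
finger_force: 40.0
(5.7667, array([ 0.4249, -0.1273,  0.0117]), array([[-0.034,  0.999,  0.   ],
       [ 0.999,  0.034,  0.   ],
       [ 0.   ,  0.   , -1.   ]]), array([-0.9,  0.2,  2.6]), 0.109) [ 0.31  0.93 -0.2   2.24  1.68  0.16 -1.46]
```

```bash
python3 -m jog '[{"wx":0,"wy":0,"wz":0,"dx":0,"dy":0,"dz":0.04,"hand":1},{"wx":0,"wy":0,"wz":0,"dx":0,"dy":0,"dz":0.08,"hand":1},{"wx":0,"wy":0,"wz":0,"dx":0,"dy":0,"dz":0.1,"hand":1},{"wx":0,"wy":0,"wz":0,"dx":0,"dy":0,"dz":0.1,"hand":1},{"wx":0,"wy":0,"wz":0,"dx":0,"dy":0,"dz":0.08,"hand":1}]' 55
python3 -m jog '[{"wx":0,"wy":0,"wz":-0.0102,"dx":0.082,"dy":0.04,"dz":0,"hand":1},{"wx":0,"wy":0,"wz":-0.0102,"dx":0.082,"dy":0.04,"dz":0,"hand":1},{"wx":0,"wy":0,"wz":-0.0102,"dx":0.082,"dy":0.04,"dz":0,"hand":1},{"wx":0,"wy":0,"wz":-0.0102,"dx":0.082,"dy":0.04,"dz":0,"hand":1},{"wx":0,"wy":0,"wz":-0.0102,"dx":0.082,"dy":0.04,"dz":0,"hand":1}]'
python3 -m jog '[{"wx":0,"wy":0,"wz":-0.0102,"dx":0.082,"dy":0.04,"dz":0,"hand":1},{"wx":0,"wy":0,"wz":-0.0102,"dx":0.082,"dy":0.04,"dz":0,"hand":1},{"wx":0,"wy":0,"wz":-0.0102,"dx":0.082,"dy":0.04,"dz":0,"hand":1},{"wx":0,"wy":0,"wz":-0.0102,"dx":0.082,"dy":0.04,"dz":0,"hand":1},{"wx":0,"wy":0,"wz":-0.0102,"dx":0.082,"dy":0.04,"dz":0,"hand":1}]'
python3 -m jog '[{"wx":0,"wy":0,"wz":0,"dx":0,"dy":0,"dz":0,"hand":1},{"wx":0,"wy":0,"wz":0,"dx":0,"dy":0,"dz":0,"hand":1}]'
python3 -c "from h import *;print(st(),r.get_state()['q'].round(2))"
```

```text
clock: 6.18
tool_pos: [0.4265, -0.1289, 0.0953]
eef_rot: [0.696, 0.718, 0.0, 0.004]
contact_force: [0.3, -0.3, -1.2]
opening: 0.105
finger_force: 55.0
clock: 6.6
tool_pos: [0.5303, -0.0788, 0.0942]
eef_rot: [0.732, 0.682, 0.0, 0.004]
contact_force: [-0.1, -0.2, -1.6]
opening: 0.104
finger_force: 55.0
clock: 7.02
tool_pos: [0.6324, -0.0292, 0.0938]
eef_rot: [0.766, 0.643, -0.001, 0.004]
contact_force: [0.8, 0.1, 0.4]
opening: 0.111
finger_force: 55.0
clock: 7.18
tool_pos: [0.6325, -0.0281, 0.0938]
eef_rot: [0.765, 0.644, 0.0, 0.004]
contact_force: [0.2, 0.3, 0.1]
opening: 0.112
finger_force: 54.9
(7.1833, array([ 0.6325, -0.0281,  0.0938]), array([[ 0.17 ,  0.985,  0.006],
       [ 0.985, -0.17 , -0.006],
       [-0.005,  0.006, -1.   ]]), array([0.2, 0.3, 0.1]), 0.112) [ 0.27  0.94 -0.57  1.64  0.68  0.76 -0.79]
```

```bash
python3 -m jog '[{"wx":0.003,"wy":0.003,"wz":0,"dx":0,"dy":0,"dz":0,"hand":1},{"wx":0,"wy":0,"wz":0,"dx":0,"dy":0,"dz":0,"hand":1}]'
python3 - <<'E'
from h import *; from crop import crop
print(st())
for c in("top","scene"):
    im=r.snapshot(c); cv2.imwrite(f"pics/{c}3.png",im[:,:,::-1])
crop("pics/top3.png",315,155,435,235,6.6,"pics/a.png"); crop("pics/scene3.png",290,130,400,230,6,"pics/b.png")
a,b=cv2.imread("pics/a.png"),cv2.imread("pics/b.png")
h=600; a=cv2.resize(a,(400,int(a.shape[0]*400/a.shape[1]))); b=cv2.resize(b,(400,int(b.shape[0]*400/b.shape[1])))
o=np.zeros((max(a.shape[0],b.shape[0]),800,3),np.uint8); o[:a.shape[0],:400]=a;o[:b.shape[0],400:]=b; cv2.imwrite("pics/ab3.png",o)
E
```

```text
clock: 7.35
tool_pos: [0.6311, -0.0305, 0.0938]
eef_rot: [0.765, 0.644, -0.001, -0.0]
contact_force: [0.6, -0.1, -0.2]
opening: 0.111
finger_force: 55.0
(7.35, array([ 0.6311, -0.0305,  0.0938]), array([[ 0.172,  0.985, -0.002],
       [ 0.985, -0.172, -0.001],
       [-0.002, -0.002, -1.   ]]), array([ 0.6, -0.1, -0.2]), 0.111)
```

View pics/ab3.png

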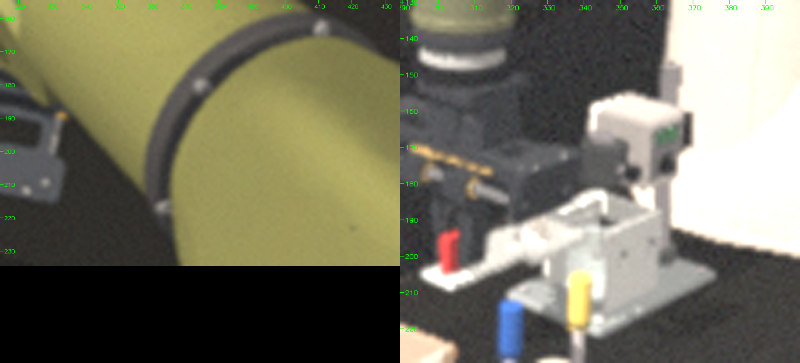

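The top view is blocked by the arm. The scene view shows the plate level in the gripper at (403-535,230-275 of the crop), in line with the slot. I'll lower and begin the insertion.

```bash
python3 -m jog '[{"wx":0,"wy":0,"wz":0,"dx":0,"dy":0,"dz":-0.022,"hand":1},{"wx":0,"wy":0,"wz":0,"dx":0,"dy":0,"dz":-0.022,"hand":1},{"wx":0,"wy":0,"wz":0,"dx":0,"dy":0,"dz":0,"hand":1}]'
python3 -m jog '[{"wx":0,"wy":0,"wz":0,"dx":-0.0054,"dy":-0.0315,"dz":0,"hand":1},{"wx":0,"wy":0,"wz":0,"dx":-0.0054,"dy":-0.0315,"dz":0,"hand":1},{"wx":0,"wy":0,"wz":0,"dx":0,"dy":0,"dz":0,"hand":1}]'
python3 -m jog '[{"wx":0,"wy":0,"wz":0,"dx":-0.0027,"dy":-0.016,"dz":0,"hand":1},{"wx":0,"wy":0,"wz":0,"dx":-0.0027,"dy":-0.016,"dz":0,"hand":1},{"wx":0,"wy":0,"wz":0,"dx":0,"dy":0,"dz":0,"hand":1}]'
python3 -c "from h import *;print(st(),r.get_state()['moment'])"
```

```text
clock: 7.7
tool_pos: [0.6312, -0.0296, 0.082]
eef_rot: [0.765, 0.644, -0.001, -0.0]
contact_force: [-0.4, 0.9, -0.8]
opening: 0.112
finger_force: 55.0
clock: 7.95
tool_pos: [0.6291, -0.0485, 0.0831]
eef_rot: [0.766, 0.643, -0.001, 0.001]
contact_force: [0.4, -1.0, -0.4]
opening: 0.108
finger_force: 54.9
clock: 8.2
tool_pos: [0.6281, -0.0544, 0.0833]
eef_rot: [0.766, 0.643, -0.001, 0.0]
contact_force: [0.3, -0.3, -1.0]
opening: 0.109
finger_force: 55.0
(8.2, array([ 0.6281, -0.0544,  0.0833]), array([[ 0.172,  0.985, -0.   ],
       [ 0.985, -0.172, -0.002],
       [-0.002,  0.   , -1.   ]]), array([ 0.3, -0.3, -1. ]), 0.109) [-0.00142795 -0.09808335  0.05465238]
```

```bash
python3 -m jog '[{"wx":0,"wy":0,"wz":0,"dx":-0.006,"dy":0,"dz":0,"hand":1},{"wx":0,"wy":0,"wz":0,"dx":-0.0036,"dy":-0.0207,"dz":0,"hand":1},{"wx":0,"wy":0,"wz":0,"dx":-0.0036,"dy":-0.0207,"dz":0,"hand":1},{"wx":0,"wy":0,"wz":0,"dx":0,"dy":0,"dz":0,"hand":1}]'
python3 -m jog '[{"wx":0,"wy":0,"wz":0,"dx":-0.0036,"dy":-0.0207,"dz":0,"hand":1},{"wx":0,"wy":0,"wz":0,"dx":-0.0036,"dy":-0.0207,"dz":0,"hand":1},{"wx":0,"wy":0,"wz":0,"dx":0,"dy":0,"dz":0,"hand":1}]'
python3 -m jog '[{"wx":0,"wy":0,"wz":0,"dx":-0.0036,"dy":-0.0207,"dz":0,"hand":1},{"wx":0,"wy":0,"wz":0,"dx":-0.0036,"dy":-0.0207,"dz":0,"hand":1},{"wx":0,"wy":0,"wz":0,"dx":0,"dy":0,"dz":0,"hand":1}]'
python3 -c "from h import *;print(st(),r.get_state()['moment'])"
```

```text
clock: 8.53
tool_pos: [0.6252, -0.0648, 0.0834]
eef_rot: [0.766, 0.643, -0.0, 0.001]
contact_force: [1.4, -0.3, -1.3]
opening: 0.108
finger_force: 55.0
clock: 8.78
tool_pos: [0.6232, -0.0755, 0.0833]
eef_rot: [0.766, 0.643, -0.001, 0.001]
contact_force: [0.5, -1.2, -0.2]
opening: 0.106
finger_force: 55.0
clock: 9.03
tool_pos: [0.6214, -0.0857, 0.0833]
eef_rot: [0.766, 0.643, -0.001, 0.001]
contact_force: [0.7, -0.9, -1.2]
opening: 0.108
finger_force: 55.0
(9.0333, array([ 0.6214, -0.0857,  0.0833]), array([[ 0.173,  0.985,  0.   ],
       [ 0.985, -0.173, -0.002],
       [-0.002,  0.   , -1.   ]]), array([ 0.7, -0.9, -1.2]), 0.108) [-0.19498063 -0.36991726  0.10632355]
```

```bash
python3 -m jog '[{"wx":0,"wy":0,"wz":0,"dx":-0.0036,"dy":-0.0207,"dz":0,"hand":1},{"wx":0,"wy":0,"wz":0,"dx":-0.0036,"dy":-0.0207,"dz":0,"hand":1},{"wx":0,"wy":0,"wz":0,"dx":-0.0036,"dy":-0.0207,"dz":0,"hand":1},{"wx":0,"wy":0,"wz":0,"dx":0,"dy":0,"dz":0,"hand":1}]'
python3 -m jog '[{"wx":0,"wy":0,"wz":0,"dx":-0.0036,"dy":-0.0207,"dz":0,"hand":1},{"wx":0,"wy":0,"wz":0,"dx":-0.0036,"dy":-0.0207,"dz":0,"hand":1},{"wx":0,"wy":0,"wz":0,"dx":0,"dy":0,"dz":0,"hand":1}]'
python3 -m jog '[{"wx":0,"wy":0,"wz":0,"dx":-0.0018,"dy":-0.01,"dz":0,"hand":1},{"wx":0,"wy":0,"wz":0,"dx":-0.0018,"dy":-0.01,"dz":0,"hand":1},{"wx":0,"wy":0,"wz":0,"dx":0,"dy":0,"dz":0,"hand":1}]'
python3 -c "from h import *;print(st(),r.get_state()['moment'])"
```

```text
clock: 9.37
tool_pos: [0.6186, -0.1015, 0.0833]
eef_rot: [0.766, 0.643, -0.001, 0.001]
contact_force: [1.7, -0.7, -0.9]
opening: 0.108
finger_force: 55.0
clock: 9.62
tool_pos: [0.6169, -0.1115, 0.0833]
eef_rot: [0.766, 0.643, -0.0, 0.001]
contact_force: [1.8, -1.0, -1.0]
opening: 0.108
finger_force: 55.0
clock: 9.87
tool_pos: [0.6161, -0.1152, 0.0834]
eef_rot: [0.765, 0.644, -0.0, 0.0]
contact_force: [3.0, -1.1, -1.0]
opening: 0.109
finger_force: 55.0
(9.8667, array([ 0.6161, -0.1152,  0.0834]), array([[ 0.171,  0.985,  0.   ],
       [ 0.985, -0.171, -0.001],
       [-0.   ,  0.   , -1.   ]]), array([ 3. , -1.1, -1. ]), 0.109) [ 0.06607559 -0.7068627   0.07709911]
```

```bash
for i in 1 2 3; do python3 -m jog '[{"wx":0,"wy":0,"wz":0,"dx":-0.001,"dy":-0.006,"dz":0,"hand":1},{"wx":0,"wy":0,"wz":0,"dx":0,"dy":0,"dz":0,"hand":1}]' | egrep 'pos|contact'; done
```

```text
tool_pos: [0.616, -0.1159, 0.0834]
contact_force: [3.6, 1.5, -0.4]
tool_pos: [0.616, -0.116, 0.0836]
contact_force: [3.9, 4.5, -0.9]
tool_pos: [0.6161, -0.116, 0.0838]
contact_force: [3.8, 5.9, 0.9]
```

```bash
for i in 1 2 3; do python3 -m jog '[{"wx":0,"wy":0,"wz":0,"dx":-0.002,"dy":-0.012,"dz":0,"hand":1},{"wx":0,"wy":0,"wz":0,"dx":0,"dy":0,"dz":0,"hand":1}]' | egrep 'pos|contact'; done
```

```text
tool_pos: [0.6162, -0.1161, 0.0842]
contact_force: [4.4, 10.1, 0.4]
tool_pos: [0.6162, -0.1162, 0.0845]
contact_force: [3.9, 13.7, 1.2]
tool_pos: [0.6163, -0.1163, 0.0848]
contact_force: [3.6, 18.3, 1.8]
```

```bash
python3 -m jog '[{"wx":0,"wy":0,"wz":0,"dx":0.004,"dy":0.024,"dz":-0.004,"hand":1},{"wx":0,"wy":0,"wz":0,"dx":0.002,"dy":0.012,"dz":-0.004,"hand":1},{"wx":0,"wy":0,"wz":0,"dx":0,"dy":0,"dz":0,"hand":1},{"wx":0,"wy":0,"wz":0,"dx":0,"dy":0,"dz":0,"hand":1}]'
python3 -m jog '[{"wx":0,"wy":0,"wz":0,"dx":0,"dy":0,"dz":-0.002,"hand":1},{"wx":0,"wy":0,"wz":0,"dx":0,"dy":0,"dz":0,"hand":1}]'
```

```text
clock: 11.2
tool_pos: [0.6161, -0.1159, 0.0819]
eef_rot: [0.764, 0.645, 0.002, -0.001]
contact_force: [4.1, 7.4, 1.0]
opening: 0.108
finger_force: 55.0
clock: 11.37
tool_pos: [0.6161, -0.1159, 0.0815]
eef_rot: [0.764, 0.645, 0.002, -0.001]
contact_force: [2.9, 7.0, 1.8]
opening: 0.108
finger_force: 55.0
```

```bash
python3 -m jog '[{"wx":0,"wy":0,"wz":0,"dx":0,"dy":0,"dz":0,"hand":0.7},{"wx":0,"wy":0,"wz":0,"dx":0,"dy":0,"dz":0,"hand":0.7},{"wx":0,"wy":0,"wz":0,"dx":0,"dy":0,"dz":0,"hand":0.6},{"wx":0,"wy":0,"wz":0,"dx":0,"dy":0,"dz":0,"hand":0.6}]'
python3 -m jog '[{"wx":0,"wy":0,"wz":0,"dx":0,"dy":0,"dz":0.08,"hand":0.6},{"wx":0,"wy":0,"wz":0,"dx":0,"dy":0,"dz":0.12,"hand":0.6},{"wx":0,"wy":0,"wz":0,"dx":0,"dy":0,"dz":0.14,"hand":0.6},{"wx":0,"wy":0,"wz":0,"dx":0,"dy":0,"dz":0.14,"hand":0.6}]'
python3 -m jog '[{"wx":0,"wy":0,"wz":0,"dx":-0.05,"dy":0.14,"dz":0.12,"hand":0.6},{"wx":0,"wy":0,"wz":0,"dx":-0.05,"dy":0.14,"dz":0.12,"hand":0.6},{"wx":0,"wy":0,"wz":0,"dx":-0.05,"dy":0.14,"dz":0.06,"hand":0.6},{"wx":0,"wy":0,"wz":0,"dx":-0.05,"dy":0.14,"dz":0,"hand":0.6},{"wx":0,"wy":0,"wz":0,"dx":-0.05,"dy":0.14,"dz":0,"hand":0.6}]'
python3 - <<'E'
from h import *; from crop import crop
print(st(),r.get_state()['q'].round(2))
for c in("top","scene"):
    im=r.snapshot(c); cv2.imwrite(f"pics/{c}4.png",im[:,:,::-1])
crop("pics/top4.png",330,160,440,240,6,"pics/a.png"); crop("pics/scene4.png",295,140,395,290,4,"pics/b.png")
a,b=cv2.imread("pics/a.png"),cv2.imread("pics/b.png")
a=cv2.resize(a,(400,int(a.shape[0]*400/a.shape[1])))
o=np.zeros((600,800,3),np.uint8); o[:a.shape[0],:400]=a;o[:b.shape[0],400:]=b; cv2.imwrite("pics/ab4.png",o)
E
```

```text
clock: 11.7
tool_pos: [0.6141, -0.1208, 0.0803]
eef_rot: [0.766, 0.643, -0.002, 0.0]
contact_force: [0.6, 1.0, 0.9]
opening: 0.384
finger_force: 0.0
clock: 12.03
tool_pos: [0.6139, -0.1201, 0.2014]
eef_rot: [0.765, 0.644, -0.002, -0.001]
contact_force: [-0.1, -0.1, -0.2]
opening: 0.396
finger_force: 0.0
clock: 12.45
tool_pos: [0.5554, 0.0473, 0.2694]
eef_rot: [0.766, 0.643, 0.0, 0.001]
contact_force: [0.3, 0.6, -0.8]
opening: 0.399
finger_force: 0.0
(12.45, array([0.5554, 0.0473, 0.2694]), array([[ 0.173,  0.985,  0.002],
       [ 0.985, -0.173, -0.001],
       [-0.001,  0.002, -1.   ]]), array([ 0.3,  0.6, -0.8]), 0.399) [ 0.25  0.64 -0.71  1.72  0.49  0.97 -0.83]
```

View pics/ab4.png

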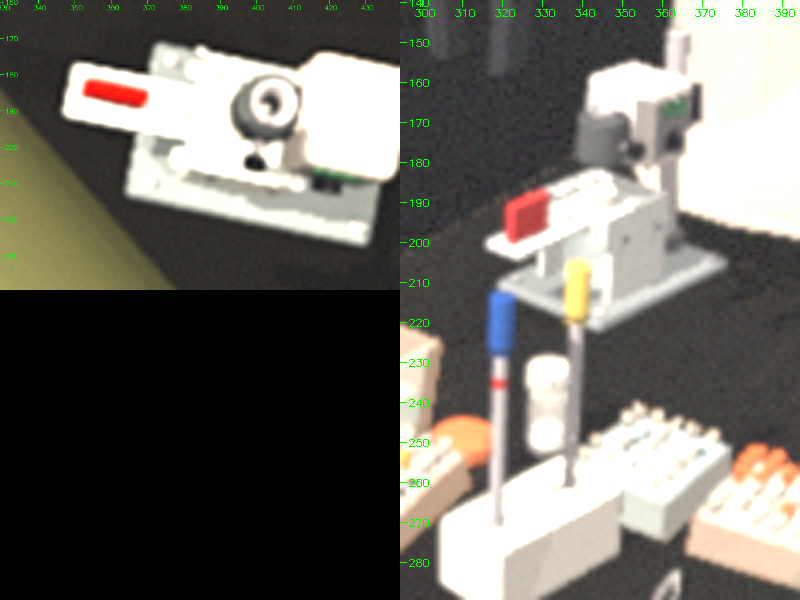

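The plate sits home in the slot: the fin is at (362,186) in top, and the bush shows white through the spindle bore at (404,188). In scene, the blue shaft stands with its cap at (319,220), ring at (319,235) and foot at about (319,269). Next I'll measure the shaft.

Run:
```python
from h import *; from scipy.optimize import least_squares
def blobs(path,kind):
    im=cv2.imread(path).astype(float); B,G,R=im[...,0],im[...,1],im[...,2]
    return np.clip(np.minimum(B-G,B-R)-25,0,60) if kind=="blue" else np.clip(np.minimum(R-G,R-B)-30,0,60)
def cen(path,kind,box):
    w=blobs(path,kind)[box[1]:box[3],box[0]:box[2]]; y,x=np.mgrid[box[1]:box[3],box[0]:box[2]]; return np.array([(w*x).sum(),(w*y).sum()])/w.sum()
t=cen("pics/top1.png","blue",(205,245,232,262)); s=cen("pics/scene4.png","blue",(312,208,328,232)); g=cen("pics/scene4.png","red",(313,231,326,240))
print("cen",t,s,g); X,e=tri(s,t); print("cap mid tri",X.round(4),e)
# fit: base (x,y at z=.01), lean lx,ly ; cap side rows as points on axis
def P(p,h): 
    d=np.array([p[2],p[3],1]); d/=np.linalg.norm(d); return np.array([p[0],p[1],.010])+h*d
def res(p):
    return np.r_[(proj("top",P(p,.164))-t).ravel(),(proj("scene",P(p,.1625))-s).ravel(),(proj("scene",P(p,.128))-g).ravel(),10*p[2],10*p[3]]
f=least_squares(res,[.37,.2,0,0]); print(f.x.round(4),f.fun.round(2)); print("grip pt",P(f.x,.168).round(4),"block-top pix",proj("scene",P(f.x,.035)))
# spare
im=cv2.imread("pics/top1.png").astype(float);
def ceny(path,box):
    im=cv2.imread(path).astype(float);w=np.clip(np.minimum(im[...,2],im[...,1])-im[...,0]-50,0,80)[box[1]:box[3],box[0]:box[2]]; y,x=np.mgrid[box[1]:box[3],box[0]:box[2]]; return np.array([(w*x).sum(),(w*y).sum()])/w.sum()
X2,e2=tri(ceny("pics/scene4.png",(333,202,345,222)),ceny("pics/top1.png",(238,254,256,270))); print("spare cap",X2.round(4),e2)
# plate check
m=cen("pics/top4.png","red",(345,175,380,195)); F=at_z("top",m,.108); print("fin",F.round(4)); c,s_=np.cos(-1.7407),np.sin(-1.7407); d=F[:2]-[.6009,-.2028]; print("fin in st",c*d[0]+s_*d[1],-s_*d[0]+c*d[1])
b=r.masks_of("scene","shaft_block"); print([ (x["bbox"],x["p"]) for x in b])
```

```text
cen [216.67415385 253.17907692] [319.52402268 219.5974336 ] [319.16835017 235.58080808]
cap mid tri [0.4524 0.1831 0.1759] 0.0002551276769270521
[ 0.4508  0.1852  0.0109 -0.0145] [ 0.34 -0.18 -0.02  1.38 -0.01 -0.45  0.11 -0.14]
grip pt [0.4526 0.1828 0.178 ] block-top pix [[318.27987849 271.14084027]]
spare cap [0.4386 0.1234 0.1751] 0.0009014764340050734
fin [ 0.6128 -0.1157  0.108 ]
fin in st -0.08786769156228125 -0.0030358828939070683
[([305.9, 256.6, 350.3, 295.2], 0.74), ([333.8, 207.1, 342.5, 259.2], 0.6)]
```

```bash
python3 -m jog '[{"wx":0,"wy":0,"wz":0,"dx":-0.082,"dy":0.108,"dz":0,"hand":0.5},{"wx":0,"wy":0,"wz":0,"dx":-0.082,"dy":0.108,"dz":0,"hand":0.5},{"wx":0,"wy":0,"wz":0,"dx":-0.082,"dy":0.108,"dz":-0.03,"hand":0.5},{"wx":0,"wy":0,"wz":0,"dx":-0.082,"dy":0.108,"dz":-0.03,"hand":0.5},{"wx":0,"wy":0,"wz":0,"dx":-0.082,"dy":0.108,"dz":-0.03,"hand":0.5}]'
python3 -m jog '[{"wx":0,"wy":0,"wz":0,"dx":0,"dy":0,"dz":0,"hand":0.5},{"wx":0,"wy":0,"wz":0,"dx":0,"dy":0,"dz":0,"hand":0.5}]'
python3 - <<'E'
from h import *; from crop import crop
s=st();print(s,r.get_state()['q'].round(2))
print("delta to grip",(np.array([.4524,.1831,.159])-s[1])/.25)
for c in("top","scene"):
    im=r.snapshot(c); cv2.imwrite(f"pics/{c}5.png",im[:,:,::-1])
print(at_z("top",(404.4,187.7),.158))
E
```

```text
clock: 13.02
tool_pos: [0.4532, 0.1807, 0.2451]
eef_rot: [0.766, 0.642, -0.001, 0.001]
contact_force: [0.2, 0.6, 0.3]
opening: 0.502
finger_force: 0.0
clock: 13.18
tool_pos: [0.4528, 0.1817, 0.2453]
eef_rot: [0.764, 0.645, -0.001, 0.0]
contact_force: [0.5, -0.9, 0.1]
opening: 0.504
finger_force: 0.0
(13.1833, array([0.4528, 0.1817, 0.2453]), array([[ 0.169,  0.986, -0.001],
       [ 0.986, -0.169, -0.002],
       [-0.002, -0.001, -1.   ]]), array([ 0.5, -0.9,  0.1]), 0.504) [-0.03  0.57 -0.7   1.94  0.51  0.81 -1.18]
delta to grip [-0.0016  0.0056 -0.3452]
[ 0.60137919 -0.20258243  0.158     ]
```

```bash
python3 -m jog '[{"wx":0,"wy":0,"wz":0,"dx":-0.002,"dy":0.005,"dz":-0.1,"hand":0.5},{"wx":0,"wy":0,"wz":0,"dx":0,"dy":0,"dz":-0.1,"hand":0.5},{"wx":0,"wy":0,"wz":0,"dx":0,"dy":0,"dz":-0.1,"hand":0.5},{"wx":0,"wy":0,"wz":0,"dx":0,"dy":0,"dz":-0.045,"hand":0.5},{"wx":0,"wy":0,"wz":0,"dx":0,"dy":0,"dz":0,"hand":0.5}]'
python3 -m jog '[{"wx":0,"wy":0,"wz":0,"dx":0,"dy":0,"dz":0,"hand":1},{"wx":0,"wy":0,"wz":0,"dx":0,"dy":0,"dz":0,"hand":1},{"wx":0,"wy":0,"wz":0,"dx":0,"dy":0,"dz":0,"hand":1},{"wx":0,"wy":0,"wz":0,"dx":0,"dy":0,"dz":0,"hand":1},{"wx":0,"wy":0,"wz":0,"dx":0,"dy":0,"dz":0,"hand":1}]' 40
python3 -m jog '[{"wx":0,"wy":0,"wz":0,"dx":0,"dy":0,"dz":0,"hand":1},{"wx":0,"wy":0,"wz":0,"dx":0,"dy":0,"dz":0,"hand":1},{"wx":0,"wy":0,"wz":0,"dx":0,"dy":0,"dz":0,"hand":1}]' 40
python3 -c "from h import *;print(st(),r.get_state()['moment'])"
```

```text
clock: 13.7
tool_pos: [0.453, 0.1799, 0.157]
eef_rot: [0.766, 0.642, -0.003, 0.0]
contact_force: [0.6, -0.1, -0.4]
opening: 0.497
finger_force: 0.0
clock: 14.12
tool_pos: [0.4534, 0.183, 0.1601]
eef_rot: [0.765, 0.644, 0.001, 0.0]
contact_force: [-0.0, 0.0, 1.4]
opening: 0.147
finger_force: 37.7
clock: 14.37
tool_pos: [0.4535, 0.1834, 0.16]
eef_rot: [0.765, 0.644, 0.001, 0.0]
contact_force: [0.1, 0.6, 6.8]
opening: 0.145
finger_force: 40.0
(14.3667, array([0.4535, 0.1834, 0.16  ]), array([[ 0.171,  0.985,  0.001],
       [ 0.985, -0.171,  0.   ],
       [ 0.001,  0.001, -1.   ]]), array([0.1, 0.6, 6.8]), 0.145) [-0.050332   -0.11452753 -0.00980215]
```

```bash
python3 -m jog '[{"wx":0,"wy":0,"wz":0,"dx":0,"dy":0,"dz":0.04,"hand":1},{"wx":0,"wy":0,"wz":0,"dx":0,"dy":0,"dz":0.04,"hand":1},{"wx":0,"wy":0,"wz":0,"dx":0,"dy":0,"dz":0.04,"hand":1},{"wx":0,"wy":0,"wz":0,"dx":0,"dy":0,"dz":0.04,"hand":1}]'
python3 -m jog '[{"wx":0,"wy":0,"wz":0,"dx":0,"dy":0,"dz":0.11,"hand":1},{"wx":0,"wy":0,"wz":0,"dx":0,"dy":0,"dz":0.11,"hand":1},{"wx":0,"wy":0,"wz":0,"dx":0,"dy":0,"dz":0.11,"hand":1},{"wx":0,"wy":0,"wz":0,"dx":0,"dy":0,"dz":0.11,"hand":1},{"wx":0,"wy":0,"wz":0,"dx":0,"dy":0,"dz":0.1,"hand":1}]'
python3 -m jog '[{"wx":0,"wy":0,"wz":0,"dx":0,"dy":0,"dz":0,"hand":1}]'
python3 - <<'E'
from h import *
s=st();print(s,r.get_state()['q'].round(2))
S=np.array([.6009,-.2028]); print("delta to 60mm before spindle", (S+.06*np.array([.169,.986])-s[1][:2])/.25)
E
```

```text
clock: 14.7
tool_pos: [0.4528, 0.183, 0.2006]
eef_rot: [0.765, 0.644, -0.0, 0.0]
contact_force: [0.9, -0.9, -0.2]
opening: 0.146
finger_force: 40.0
clock: 15.12
tool_pos: [0.4524, 0.1831, 0.3369]
eef_rot: [0.765, 0.644, 0.0, 0.0]
contact_force: [0.8, 0.5, -0.9]
opening: 0.144
finger_force: 40.0
clock: 15.2
tool_pos: [0.4545, 0.185, 0.3397]
eef_rot: [0.765, 0.644, 0.004, 0.001]
contact_force: [1.2, -0.1, -1.2]
opening: 0.147
finger_force: 40.0
(15.2, array([0.4545, 0.185 , 0.3397]), array([[ 0.171,  0.985,  0.008],
       [ 0.985, -0.171,  0.004],
       [ 0.005,  0.007, -1.   ]]), array([ 1.2, -0.1, -1.2]), 0.147) [ 0.03  0.46 -0.78  1.8   0.38  1.02 -1.07]
delta to 60mm before spindle [ 0.62616 -1.31456]
```

```bash
python3 -m jog '[{"wx":0,"wy":0,"wz":0,"dx":0.03,"dy":-0.06,"dz":0,"hand":1},{"wx":0,"wy":0,"wz":0,"dx":0.052,"dy":-0.11,"dz":0,"hand":1},{"wx":0,"wy":0,"wz":0,"dx":0.052,"dy":-0.11,"dz":0,"hand":1},{"wx":0,"wy":0,"wz":0,"dx":0.052,"dy":-0.11,"dz":0,"hand":1},{"wx":0,"wy":0,"wz":0,"dx":0.052,"dy":-0.11,"dz":0,"hand":1}]'
python3 -m jog '[{"wx":0,"wy":0,"wz":0,"dx":0.052,"dy":-0.11,"dz":0,"hand":1},{"wx":0,"wy":0,"wz":0,"dx":0.052,"dy":-0.11,"dz":0,"hand":1},{"wx":0,"wy":0,"wz":0,"dx":0.052,"dy":-0.11,"dz":0,"hand":1},{"wx":0,"wy":0,"wz":0,"dx":0.052,"dy":-0.11,"dz":0,"hand":1},{"wx":0,"wy":0,"wz":0,"dx":0.052,"dy":-0.11,"dz":0,"hand":1}]'
python3 -m jog '[{"wx":0,"wy":0,"wz":0,"dx":0.052,"dy":-0.11,"dz":0,"hand":1},{"wx":0,"wy":0,"wz":0,"dx":0.05,"dy":-0.1,"dz":0,"hand":1},{"wx":0,"wy":0,"wz":0,"dx":0,"dy":0,"dz":0,"hand":1},{"wx":0,"wy":0,"wz":0,"dx":0,"dy":0,"dz":0,"hand":1}]'
python3 -c "
from h import *
s=st();print(s)
for c in('top','scene'):
    im=r.snapshot(c); cv2.imwrite(f'pics/{c}6.png',im[:,:,::-1]); print(c,proj(c,s[1]),proj(c,s[1]-[0,0,.150]))
from crop import crop
crop('pics/scene6.png',290,70,400,220,4,'pics/b6.png')
crop('pics/top6.png',330,150,430,240,3.6,'pics/a6.png')
a,b=cv2.imread('pics/a6.png'),cv2.imread('pics/b6.png')
o=np.zeros((600,800,3),np.uint8); o[:a.shape[0],:a.shape[1]]=a;o[:b.shape[0],360:360+b.shape[1]]=b; cv2.imwrite('pics/ab6.png',o)
"
```

```text
clock: 15.62
tool_pos: [0.5122, 0.0565, 0.3345]
eef_rot: [0.765, 0.644, -0.001, 0.0]
contact_force: [-0.1, 0.0, -0.0]
opening: 0.142
finger_force: 40.0
clock: 16.03
tool_pos: [0.5772, -0.081, 0.3343]
eef_rot: [0.765, 0.644, -0.001, -0.0]
contact_force: [0.7, 0.8, -0.0]
opening: 0.141
finger_force: 40.0
clock: 16.37
tool_pos: [0.6025, -0.1338, 0.3336]
eef_rot: [0.766, 0.642, -0.001, -0.001]
contact_force: [-0.3, 0.9, -0.3]
opening: 0.143
finger_force: 40.0
(16.3667, array([ 0.6025, -0.1338,  0.3336]), array([[ 0.174,  0.985, -0.002],
       [ 0.985, -0.174, -0.   ],
       [-0.   , -0.002, -1.   ]]), array([-0.3,  0.9, -0.3]), 0.143)
top [[387.17833353 169.27953272]] [[374.07716506 184.17518305]]
scene [[335.95645156 112.88083609]] [[333.89464765 163.96570781]]
```

View pics/ab6.png

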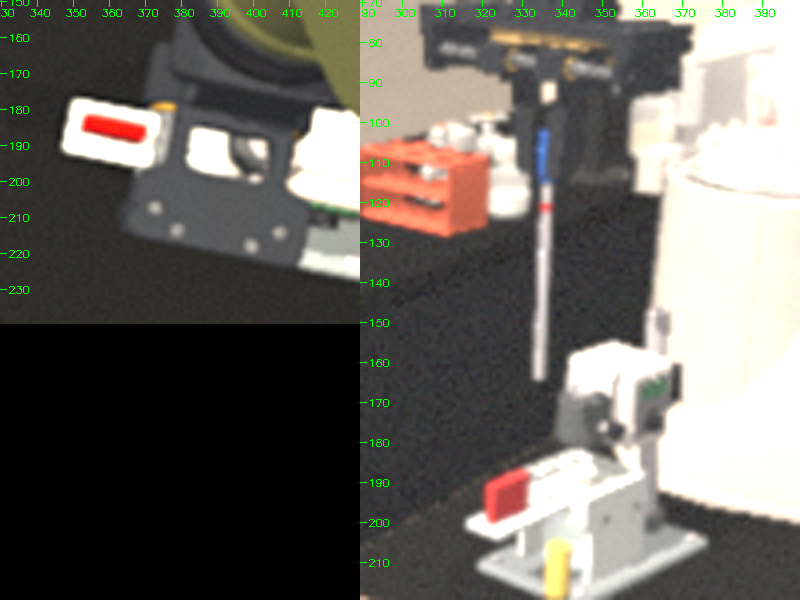

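In the scene view the shaft hangs straight, with its foot at (334.2,164) against a predicted (333.9,164). The plate is still home and the ring is at (335.5,121). Moving over the spindle.

```bash
python3 -m jog '[{"wx":0,"wy":0,"wz":0,"dx":-0.002,"dy":-0.06,"dz":0,"hand":1},{"wx":0,"wy":0,"wz":0,"dx":-0.003,"dy":-0.08,"dz":0,"hand":1},{"wx":0,"wy":0,"wz":0,"dx":-0.002,"dy":-0.08,"dz":0,"hand":1},{"wx":0,"wy":0,"wz":0,"dx":-0.002,"dy":-0.056,"dz":0,"hand":1},{"wx":0,"wy":0,"wz":0,"dx":0,"dy":0,"dz":0,"hand":1}]'
python3 -m jog '[{"wx":0,"wy":0,"wz":0,"dx":0,"dy":0,"dz":0,"hand":1},{"wx":0,"wy":0,"wz":0,"dx":0,"dy":0,"dz":0,"hand":1}]'
python3 - <<'E'
from h import *
s=st();print(s)
im=r.snapshot('scene');cv2.imwrite('pics/scene7.png',im[:,:,::-1])
for h in (.170,.150,.128,.1,.05,.02): print(h,proj('scene',s[1]-[0,0,.150-h]).round(1))
# shaft centre column by row: brightness/colour-edge
g=im.astype(float).mean(2)
for row in range(108,166,4): print(row, g[row,334:358].round().astype(int).tolist())
E
```

```text
clock: 16.88
tool_pos: [0.5999, -0.204, 0.3342]
eef_rot: [0.766, 0.642, -0.001, 0.001]
contact_force: [-0.1, -0.7, -0.8]
opening: 0.14
finger_force: 40.0
clock: 17.05
tool_pos: [0.6007, -0.1986, 0.3347]
eef_rot: [0.764, 0.645, 0.0, -0.0]
contact_force: [0.2, 0.4, -0.5]
opening: 0.148
finger_force: 40.0
(17.05, array([ 0.6007, -0.1986,  0.3347]), array([[ 0.168,  0.986,  0.   ],
       [ 0.986, -0.168,  0.001],
       [ 0.001, -0.   , -1.   ]]), array([ 0.2,  0.4, -0.5]), 0.148)
0.17 [[348. 102.]]
0.15 [[347.7 109. ]]
0.128 [[347.3 116.5]]
0.1 [[346.8 125.9]]
0.05 [[345.9 142.3]]
0.02 [[345.4 151.9]]
108 [39, 40, 32, 33, 37, 36, 33, 37, 49, 47, 54, 46, 71, 99, 85, 59, 56, 51, 43, 41, 39, 37, 53, 92]
112 [32, 35, 33, 36, 49, 59, 63, 74, 83, 65, 63, 61, 65, 124, 169, 120, 59, 46, 57, 61, 62, 68, 64, 56]
116 [36, 36, 37, 33, 38, 38, 33, 36, 40, 36, 41, 40, 61, 110, 145, 112, 56, 36, 39, 41, 40, 40, 37, 44]
120 [35, 35, 35, 36, 32, 31, 36, 32, 35, 29, 38, 46, 98, 158, 168, 119, 52, 20, 22, 30, 23, 25, 22, 24]
124 [36, 38, 35, 27, 33, 33, 32, 34, 30, 31, 31, 50, 116, 174, 159, 93, 36, 19, 
[... 401 characters left out ...]
07, 45, 27, 32, 29, 21, 28, 31, 35, 32]
144 [32, 30, 29, 28, 26, 27, 30, 30, 31, 25, 52, 125, 184, 153, 97, 43, 33, 31, 29, 29, 33, 29, 30, 28]
148 [30, 29, 18, 31, 28, 34, 25, 33, 30, 32, 52, 119, 173, 134, 62, 33, 31, 27, 29, 26, 33, 28, 31, 25]
152 [33, 26, 36, 33, 34, 26, 30, 28, 27, 31, 49, 116, 165, 124, 54, 23, 27, 32, 33, 34, 34, 28, 33, 33]
156 [27, 27, 31, 31, 30, 26, 32, 30, 30, 37, 89, 147, 158, 121, 102, 150, 193, 203, 222, 232, 224, 199, 182, 141]
160 [29, 27, 24, 29, 31, 30, 32, 62, 173, 241, 245, 245, 246, 246, 246, 245, 244, 240, 236, 227, 233, 232, 238, 244]
164 [31, 27, 22, 35, 26, 28, 41, 100, 186, 231, 233, 233, 232, 233, 234, 234, 232, 233, 234, 237, 239, 241, 242, 239]
```

```bash
python3 -m jog '[{"wx":0,"wy":0,"wz":0,"dx":0,"dy":-0.008,"dz":0,"hand":1},{"wx":0,"wy":0,"wz":0,"dx":0,"dy":0,"dz":0,"hand":1},{"wx":0,"wy":0,"wz":0,"dx":0,"dy":0,"dz":0,"hand":1},{"wx":0,"wy":0,"wz":0,"dx":0,"dy":0,"dz":0,"hand":1}]' | grep pos
python3 -m jog '[{"wx":0,"wy":0,"wz":0,"dx":0,"dy":0,"dz":0,"hand":1}]' | egrep 'pos|cont'
```

```text
tool_pos: [0.6007, -0.2026, 0.3344]
tool_pos: [0.6006, -0.2028, 0.3344]
contact_force: [-0.8, 0.5, -0.4]
```

```bash
for i in 1 2 3 4; do python3 -m jog '[{"wx":0,"wy":0,"wz":0,"dx":0,"dy":0,"dz":-0.02,"hand":1},{"wx":0,"wy":0,"wz":0,"dx":0,"dy":0,"dz":-0.02,"hand":1},{"wx":0,"wy":0,"wz":0,"dx":0,"dy":0,"dz":0,"hand":1}]' | egrep 'pos|contact'; done
```

```text
tool_pos: [0.5999, -0.2031, 0.3229]
contact_force: [-0.0, -0.5, -0.7]
tool_pos: [0.6, -0.2031, 0.313]
contact_force: [-0.7, 0.2, -0.1]
tool_pos: [0.6, -0.2031, 0.3032]
contact_force: [0.0, -0.5, -0.7]
tool_pos: [0.6002, -0.203, 0.2932]
contact_force: [0.4, 0.5, -1.7]
```

```bash
for i in 1 2 3 4 5 6; do python3 -m jog '[{"wx":0,"wy":0,"wz":0,"dx":0,"dy":0,"dz":-0.02,"hand":1},{"wx":0,"wy":0,"wz":0,"dx":0,"dy":0,"dz":-0.02,"hand":1},{"wx":0,"wy":0,"wz":0,"dx":0,"dy":0,"dz":0,"hand":1}]' | egrep 'pos|contact'; done
```

```text
tool_pos: [0.6001, -0.203, 0.2832]
contact_force: [0.0, 0.3, -1.1]
tool_pos: [0.6001, -0.2031, 0.2733]
contact_force: [0.2, -0.2, -0.3]
tool_pos: [0.6001, -0.203, 0.2632]
contact_force: [1.0, 0.0, -0.4]
tool_pos: [0.6001, -0.2031, 0.2532]
contact_force: [-0.2, 0.0, -0.7]
tool_pos: [0.6001, -0.2031, 0.2433]
contact_force: [0.7, -0.1, 0.1]
tool_pos: [0.6001, -0.203, 0.2333]
contact_force: [-0.3, 0.4, -1.5]
```

```bash
for i in 1 2 3 4 5; do python3 -m jog '[{"wx":0,"wy":0,"wz":0,"dx":0,"dy":0,"dz":-0.01,"hand":1},{"wx":0,"wy":0,"wz":0,"dx":0,"dy":0,"dz":-0.01,"hand":1},{"wx":0,"wy":0,"wz":0,"dx":0,"dy":0,"dz":0,"hand":1}]' | egrep 'pos|contact'; done
```

```text
tool_pos: [0.6004, -0.203, 0.2289]
contact_force: [0.3, 1.1, -1.4]
tool_pos: [0.6004, -0.203, 0.2239]
contact_force: [-0.6, 0.8, -1.2]
tool_pos: [0.6004, -0.203, 0.2189]
contact_force: [0.1, 0.3, -1.2]
tool_pos: [0.6004, -0.203, 0.2138]
contact_force: [-0.9, 0.1, 0.0]
tool_pos: [0.6004, -0.203, 0.2088]
contact_force: [0.5, -0.2, 0.0]
```

```bash
for i in 1 2; do python3 -m jog '[{"wx":0,"wy":0,"wz":0,"dx":0,"dy":0,"dz":-0.015,"hand":1},{"wx":0,"wy":0,"wz":0,"dx":0,"dy":0,"dz":-0.015,"hand":1},{"wx":0,"wy":0,"wz":0,"dx":0,"dy":0,"dz":-0.016,"hand":1},{"wx":0,"wy":0,"wz":0,"dx":0,"dy":0,"dz":0,"hand":1},{"wx":0,"wy":0,"wz":0,"dx":0,"dy":0,"dz":0,"hand":1}]' | egrep 'pos|contact'; done
python3 - <<'E'
from h import *; from crop import crop
s=st();print(s)
im=r.snapshot('scene');cv2.imwrite('pics/scene8.png',im[:,:,::-1])
for h in (.18,.150,.145,.131,.128,.125,0): print(h,proj('scene',s[1]-[0,0,.150-h]).round(1))
print("rim near",proj('scene',[[.6009,-.2028,.158],[.6009-.0,-.1928,.158],[.6009,-.1828,.158]]).round(1))
crop('pics/scene8.png',310,130,400,215,7,'pics/sc8.png')
E
```

```text
tool_pos: [0.6005, -0.203, 0.1975]
contact_force: [-0.4, -0.0, -0.7]
tool_pos: [0.6005, -0.2029, 0.186]
contact_force: [0.2, 1.0, 0.3]
(22.1, array([ 0.6005, -0.2029,  0.186 ]), array([[ 0.171,  0.985, -0.001],
       [ 0.985, -0.171, -0.   ],
       [-0.   , -0.001, -1.   ]]), array([0.2, 1. , 0.3]), 0.142)
0.18 [[346.3 148. ]]
0.15 [[345.8 157.4]]
0.145 [[345.8 159. ]]
0.131 [[345.5 163.3]]
0.128 [[345.5 164.2]]
0.125 [[345.4 165.1]]
0 [[343.5 201.9]]
rim near [[345.3 166. ]
 [343.7 166.9]
 [342.1 167.8]]
```

View pics/sc8.png

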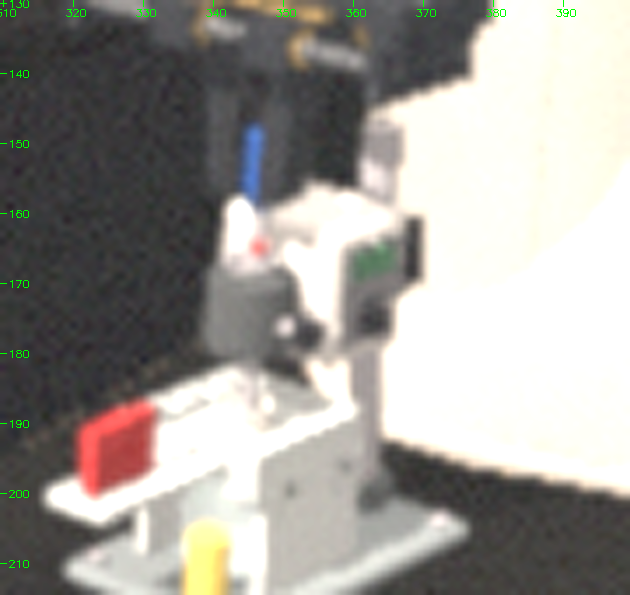

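The ring shows at (346.5,164.8), still just above the spindle rim (centre at about row 166). Next I'll calibrate the ring's height in the grip using the earlier clear pictures.

Run:
```python
from h import *
def cen(path,kind,box):
    im=cv2.imread(path).astype(float); B,G,R=im[...,0],im[...,1],im[...,2]
    w=np.clip(np.minimum(B-G,B-R)-25,0,80) if kind=="blue" else np.clip(np.minimum(R-G,R-B)-20,0,80)
    w=w[box[1]:box[3],box[0]:box[2]]; y,x=np.mgrid[box[1]:box[3],box[0]:box[2]]; return np.array([(w*x).sum(),(w*y).sum()])/w.sum(), w.sum(1).round()
s=r.get_state()
for n,T,rb in(("6",[.6025,-.1338,.3336],(331,116,341,126)),("7",[.6007,-.1986,.3347],(342,112,353,121)),("8",s["tool_pos"],(341,160,352,170))):
    T=np.array(T); c,w=cen(f"pics/scene{n}.png","red",rb); p=proj("scene",T-[0,0,.022])[0]; dp=proj("scene",T-[0,0,.023])[0]-p
    print(n,"ring",c.round(2),"pred",p.round(2),"mm lower than pred",((c-p)[1]/dp[1]).round(2),w)
    o,d=ray("scene",c); k=(T[1]-o[1])/d[1]; X=o+k*d; 
    # z of ring from ray at vertical plane containing axis facing camera
    n_=np.array([d[0],d[1],0]); k=n_@(T-o)/(n_@d); print("  ring z-TCP z (mm)",1000*((o+k*d)[2]-T[2]))
```

```text
6 ring [335.93 121.39] pred [335.64 120.72] mm lower than pred 1.89 [  0.   0.   0.   0.  49. 258. 199.  29.   0.   0.]
  ring z-TCP z (mm) -23.854870392212234
7 ring [347.87 117.04] pred [347.26 116.49] mm lower than pred 1.62 [  0.   0.   0.   2.  99. 233. 122.   0.   0.]
  ring z-TCP z (mm) -23.541227258512265
8 ring [346.35 164.81] pred [345.48 164.12] mm lower than pred 2.23 [  0.   0.   0.  10. 111. 172.  63.   0.   0.   0.]
  ring z-TCP z (mm) -24.09059800615462
```

```bash
python3 -m jog '[{"wx":0,"wy":0,"wz":0,"dx":0,"dy":0,"dz":-0.012,"hand":1},{"wx":0,"wy":0,"wz":0,"dx":0,"dy":0,"dz":-0.011,"hand":1},{"wx":0,"wy":0,"wz":0,"dx":0,"dy":0,"dz":0,"hand":1},{"wx":0,"wy":0,"wz":0,"dx":0,"dy":0,"dz":0,"hand":1},{"wx":0,"wy":0,"wz":0,"dx":0,"dy":0,"dz":0,"hand":1}]' | egrep 'pos|contact'
python3 -m jog '[{"wx":0,"wy":0,"wz":0,"dx":0,"dy":0,"dz":0,"hand":1},{"wx":0,"wy":0,"wz":0,"dx":0,"dy":0,"dz":0,"hand":1},{"wx":0,"wy":0,"wz":0,"dx":0,"dy":0,"dz":0,"hand":1}]' | egrep 'pos|contact|clock'
python3 - <<'E'
from h import *; from crop import crop
im=r.snapshot('scene');cv2.imwrite('pics/scene9.png',im[:,:,::-1])
crop('pics/scene9.png',315,135,385,215,7,'pics/sc9.png')
E
```

```text
tool_pos: [0.6006, -0.203, 0.1807]
contact_force: [-0.8, 0.5, -0.7]
clock: 22.82
tool_pos: [0.6007, -0.2031, 0.1808]
contact_force: [-0.8, 0.3, -1.1]
```

View pics/sc9.png

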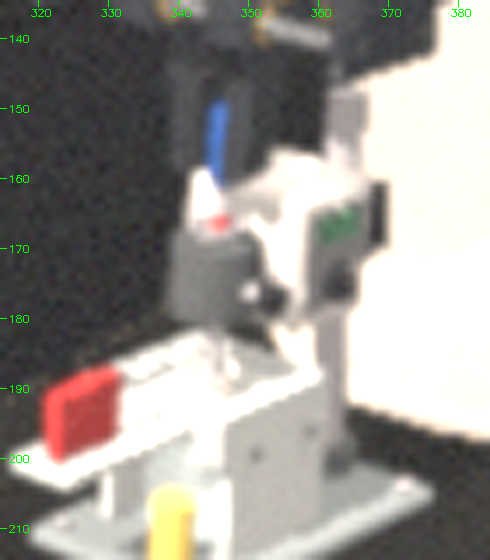

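The ring now sits at (345.5,166), level with the spindle rim. The shaft shows below the nose, entering the bush at (345,184), and there is no contact force. I'll make one last 0.7 mm trim and hand in.

```bash
python3 -m jog '[{"wx":0,"wy":0,"wz":0,"dx":0,"dy":0,"dz":-0.003,"hand":1},{"wx":0,"wy":0,"wz":0,"dx":0,"dy":0,"dz":0,"hand":1},{"wx":0,"wy":0,"wz":0,"dx":0,"dy":0,"dz":0,"hand":1}]' | egrep 'pos|contact|finger'
python3 -c "from plant import r;print(r.finish_job())"
```

```text
tool_pos: [0.6006, -0.203, 0.1799]
contact_force: [0.2, 0.1, -1.9]
finger_force: 40.0
the job is handed in; nothing more can be done
None
```

I handed the job in at about 23 s: the guide plate is home on its end stop, and the arm is still holding the blue shaft through the spindle and bush with its red ring level with the rim, to within about 1 mm by my measurements.

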